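Turn the recipe card and pin it under the page keeper

ROBOT

A 7-joint arm with a two-finger parallel gripper is mounted at the origin on a cart in front of the work surface, level with it; the furniture and walls round the work are solid. World frame = base frame: x ahead of the robot, y to its left, z up, the work surface at z = 0. Lengths are in mm, angles in rad, forces in N, time in s.
With the tool pointing down it reaches from about 400 to 925 mm from the base axis. Payload 5.6 kg.
Tool frame: the origin (TCP) lies midway between the tips of the shut fingers; the grasp point (between the pads) lies 19 mm behind it; z points along the fingers, y is the line along which they close (so a half turn about z gives the same grasp; the last joint's range is limited). The gripper opens to 85 mm and grips with 20 to 120 N. Pads are 22 mm wide; open, the fingers measure 114 mm over their backs; the gripper's body (76 mm by 85 mm) begins 54 mm behind the grasp point. The pads swing forward as they close: fully open they stand 13 mm farther back than shut.
Start: joints at [-1.355, 0.468, -0.012, 1.603, 0.006, 1.071, -0.056], TCP at [166.389, 628.349, 231.29] pointing down, gripper open.
Joint ranges: [-2.53, 2.53], [-0.31, 2.02], [-1.57, 1.55], [0.28, 2.44], [-1.29, 4.43], [0.15, 1.84], [-2.92, 2.92]. Speed limits (rad/s): [2.57, 2.57, 3.14, 3.14, 3.14, 3.14, 3.14].

INTERFACE

Orientations are given as a unit quaternion [w, x, y, z].
In Python, from station import bot gives the robot as it stands.
- The arm moves only by the tool move_arm, never from a script. Its argument "commands" is a list of rows, each a list of 3 entries, a list of its own where there are three numbers: the shift along the world's x, y, z in m, then the turn, a rotation vector about the world's x, y, z in rad, then the finger opening in m, from 0 to 0.0854. A call has 1 to 20 rows; each row shifts and turns the commanded pose from where the row before left it; what a row does not reach is not made up. A row lasts 1/8 s, in which the tool goes at most 62.5 mm and 10.7 degrees, less where a joint would pass 70% of its speed; a pose out of reach is approached as far as the arm can. A call is refused whole if a number of a shift passes 0.0625 or a number of a turn 0.188, either way. A call with a gripper value outside its range is refused whole. The fingers move at their own pace and stop on an object; the grip force is fixed at half the most. Time passes only in rows, so rows that do not move let the fingers close. It gives the time, the measured TCP pose, the force, the opening and the grip force at its end, in the units of the state.
- bot.get_state(): the state, without advancing time (a new reading comes with each control period).
- bot.grab_frame(name): name is "side" or "top" or "wrist"; returns the picture (384x512x3 uint8, red, green, blue); there is no depth.
- bot.camera_params(name): a dict with "fovy" (degrees; the focal length in pixels is half the picture's height over the tangent of half this angle, whatever the lens; pixels are square), "cx", "cy" (the principal point, pixels), "xyz" and "rotation" of the camera in the world; the wrist camera has in their place "hand_eye" (4x4, takes a point from camera to tool coordinates, whose origin is the TCP and whose axes are the flange's). Camera axes: x right, y down, z forward; pixel columns grow to the right and rows downward; lengths in mm; the calibration is good to about 2 mm. A picture is of the moment at which its call begins: read the wrist's pose just before it. camera_params takes no time and is no camera call.
- bot.job_done(): hands the job in; it is judged then, once.
The state is a dict: "time_s": time; "joints": joint angles; "dq": joint speeds; "effort": joint torques, N m; "tcp_pos": TCP position; "tool_rot": TCP orientation; "wrist_force": force on the tool from outside, world axes, zero at the start; "torque": the same for the moment, N m; "opening": opening from 0.0 (shut) to 1.0 (fully open); "gripper_force": force on a finger pad.
Only numpy, scipy, OpenCV 4.12 (cv2) and the standard library are available. Lean on these libraries where they do the work, as an engineer would, in place of code of your own. Each camera call takes 0.05 s, during which the arm holds its last target. There are 200 camera calls.

TASK

The wire-bound recipe book on the stand has to be opened at the next card. Working only by pushing with the fingertips, swing the right-hand page keeper (a small steel arm with a wooden knob) off the card until it lies along the front lip, turn the stiff card with the red tab over the wire spine so that it lies flat on the left-hand pages, and then swing the left-hand keeper up over it so that it is held. Do not pinch, lift or carry anything, do not shift the stand, and leave the other things on the worktop alone.

Things in the scene. Friction and masses are not known exactly. Their poses are not given: they have to be found in the camera images.
- book_stand: low loose bamboo stand, 2.4 kg, 256 mm deep (x) by 312 wide (y), carrying the open book. Origin on the worktop under its middle; x away from the reader, y to the reader's left, z up. The board slopes up away by 0.2 rad: u = (cos 0.2, 0, sin 0.2) up the board, n = (-sin 0.2, 0, cos 0.2) out of it. No legs beyond y = +-125 mm; board ends at +-156 mm.
- spine_mid (a point): middle of the wire spine, on the axis the card turns about (along u), 9.5 mm above the board along n. From here the book spans u = -105 to +105 mm, y = -153 to +153 mm; the card lying flat is 3 mm thick, centred on n = 0. A lip along the near edge (u = -128 to -112 mm) rises to n = +3 mm.
- card (a joint): angle of the stiff card about the spine: 0 = flat on the right-hand pages, 1.57 = standing up, 3.14 = flat on the left-hand pages. Card 110 g, 3 mm thick, reaches 153 mm from the spine axis, its red tab 179 mm. It swings freely with a little drag: let go, it falls to the side it leans to. A keeper arm over it lets it rise only a few mm.
- card_tab (a point): middle of the outer edge of the card's red tab, 179 mm from the spine axis. The tab is 56 mm long along u, 3.6 mm thick, sticks out 26 mm past the card and 23 mm past the board; about 65 mm of free height below it at the start.
- keeper_right (a joint): angle of the right-hand page keeper, a steel arm 10 mm wide: 0 = parked along the front lip pointing out to the right (stop), 1.57 = pointing straight up the page over the card, stop at 2.1. Turns about its pivot on an axis along n; stays where it is left (about 1 N at the knob moves it).
- keeper_right_knob (a point): middle of the upright wooden knob of the right-hand keeper: 14 mm diameter, 20 mm tall along n, 56 mm from the pivot; its foot is 7 mm above the upper face of the card lying flat, its centre 17.5 mm above it.
- keeper_right_pivot (a point): pivot of the right-hand keeper on the front lip, at the height of the knob's middle: u = -120 mm, y = -128 mm.
- keeper_left (a joint): angle of the left-hand page keeper, mirror image of the right: 0 = parked along the front lip pointing outward to the left, 1.57 = pointing straight up the left page, stop at 2.1. Stays where it is left.
- keeper_left_knob (a point): middle of the left-hand keeper's knob, same sizes as the right one.
- keeper_left_pivot (a point): pivot of the left-hand keeper on the front lip, at the height of the knob's middle: u = -120 mm, y = +128 mm.
- honey: honey jar, 52 mm diameter, 98 mm tall, stands left of the stand: leave it alone. Origin under its centre.
- mug_near: tall green mug, 86 mm diameter without the handle, 128 mm tall, stands left of the stand: leave it alone.
- tea_box_red: red and orange card tea box lying on the worktop, 66x150x36 mm, right of the stand: leave it alone.
- snack_gold: gold snack pack, 40x75x16 mm, lying right of the stand: leave it alone.
- snack_blue: blue and white snack pack, 38x87x14 mm, lying right of the stand: leave it alone.

How it is judged (in metres and radians):
On the way, in this order (a step that is already met when the one before it is completed fails the run):
1. right-hand keeper swung off the card and along the front lip, with the card still lying on the right (value of joint keeper_right below 0.4 rad and value of joint card below 0.15 rad), for 0.2 s.
2. card turned over and flat on the left-hand pages, with the left-hand keeper not yet over it (value of joint card above 3.05 rad and value of joint keeper_left below 0.8 rad), for 0.2 s.
3. left-hand keeper swung over the turned card (value of joint keeper_left above 1.1 rad and value of joint card above 3.05 rad), for 0.2 s.
At the end, for the whole second after the job is handed in: The right-hand keeper lies along the front lip (joint below 0.4), the card lies flat on the left-hand pages (joint above 3.05), the left-hand keeper is over it (joint above 1.1), all at rest; the stand is within 30 mm of where it stood and level, and nothing else was disturbed (all of step 3 and value of joint keeper_right below 0.4 rad and velocity of joint card between -0.1 and 0.1 rad/s and linear speed of book_stand below 0.01 m/s and distance of book_stand from where it was at the start of the episode below 0.03 m and angle between book_stand's own z axis and vertical below 0.05 rad); the robot touches nothing.
It fails at once if the stand is lifted, tipped or shifted more than 30 mm (height (world z) of book_stand above 0.012 m or angle between book_stand's own z axis and vertical above 0.12 rad or distance of book_stand from where it was at the start of the episode above 0.03 m).
It fails at once if the card or a keeper is pinched or forced (more than 35 N from the fingers) (contact force between the fingers and card above 35 N or contact force between the fingers and keeper_left above 35 N or contact force between the fingers and keeper_right above 35 N).
It fails at once if another thing on the worktop is lifted, carried or pushed more than 30 mm (distance of any of honey, mug_near, tea_box_red, snack_gold, snack_blue from where it was at the start of the episode above 0.03 m).
It also fails if it takes over 59 s, if anything falls off the work surface, if the arm or the gripper's body presses on something with over 40 N, if the wrist force passes 120 N, or if a joint passes its speed limit or range.

## Working session

There is one attempt and no reset: what is moved stays moved. The work goes in short steps, Python scripts to look and compute and a tool call to move; the robot and the scene stay as the last step left them, time stands still between calls to the robot, and variables do not carry over. Pictures are saved under pics/ and viewed, at most 10 in all, crops included, and the job is handed in when it is done.

Besides the shell and the picture viewer there is one more tool, called after ">>>" in YAML: its name, and indented under it one key for each argument. move_arm: Moves the arm, as the interface text tells. Its arguments: {"type":"object","properties":{"commands":{"type":"array","items":{"type":"array"}}},"required":["commands"]}

```bash
mkdir -p pics
cat > h.py <<'E'
import numpy as np, cv2
from station import bot
def save(cam,name):
    im=bot.grab_frame(cam); cv2.imwrite(f'pics/{name}.png',cv2.cvtColor(im,cv2.COLOR_RGB2BGR)); return im
def K(cam):
    p=bot.camera_params(cam); f=192/np.tan(np.radians(p['fovy'])/2); return f,p
def proj(cam,P):
    f,p=K(cam); R=np.array(p['rotation']).reshape(3,3); q=R.T@(np.array(P,float)-np.array(p['xyz'])); return np.array([p['cx']+f*q[0]/q[2],p['cy']+f*q[1]/q[2]])
E
python3 - <<'E'
from h import *
for c in('side','top'):
    save(c,c+'0'); print(c,bot.camera_params(c))
s=bot.get_state(); print(s['tcp_pos'],s['tool_rot'],s['time_s'],s['opening'])
a=cv2.imread('pics/side0.png');b=cv2.imread('pics/top0.png')
E
```

```text
side {'fovy': 44.70953437463623, 'cx': 262.9867131244084, 'cy': 182.8545772165749, 'xyz': array([  468.41092406, -1260.59380288,  1214.4045779 ]), 'rotation': array([-0.41090523,  0.91128624, -0.02526211,  0.00872445])}
top {'fovy': 52.37930795239728, 'cx': 251.0580545791414, 'cy': 190.05150289044215, 'xyz': array([ 243.73457856,   32.67586158, 1435.91717571]), 'rotation': array([ 0.08153048, -0.69846876,  0.70630588, -0.08140137])}
[166.30993751 627.84617982 230.42382138] [-3.49086939e-05  1.29094803e-01  9.91631925e-01 -8.10254855e-04] 0.1 0.9984921969607697
```

```bash
sed -i "s/R=np.array(p\['rotation'\]).reshape(3,3)/R=rot(p['rotation'])/" h.py
cat >> h.py <<'E'
from scipy.spatial.transform import Rotation
def rot(q): return Rotation.from_quat(np.roll(q,-1)).as_matrix()
E
```

```text
(no output)
```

View pics/top0.png

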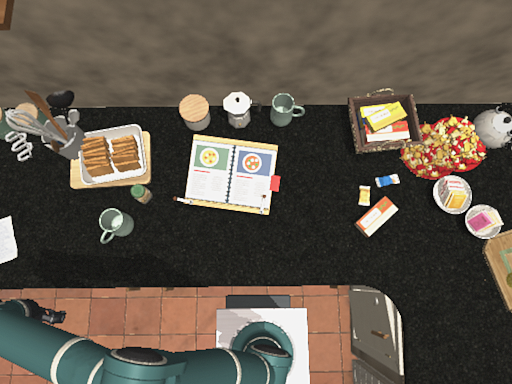

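View pics/side0.png

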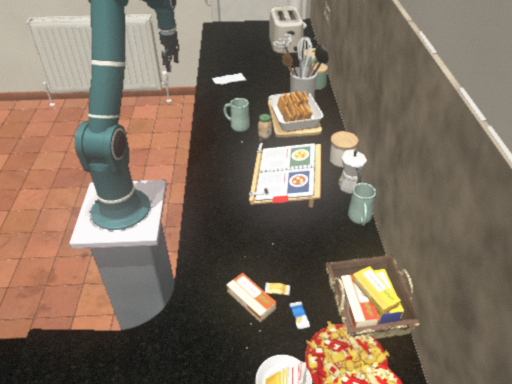

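Run:
```python
import cv2,numpy as np
b=cv2.imread('pics/top0.png')[125:220,165:290]
a=cv2.imread('pics/side0.png')[135:215,240:332]
cv2.imwrite('pics/c.png',cv2.resize(b,None,fx=6,fy=6,interpolation=cv2.INTER_CUBIC))
cv2.imwrite('pics/d.png',cv2.resize(a,None,fx=7,fy=7,interpolation=cv2.INTER_CUBIC))
```

```text
(no output)
```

View pics/c.png

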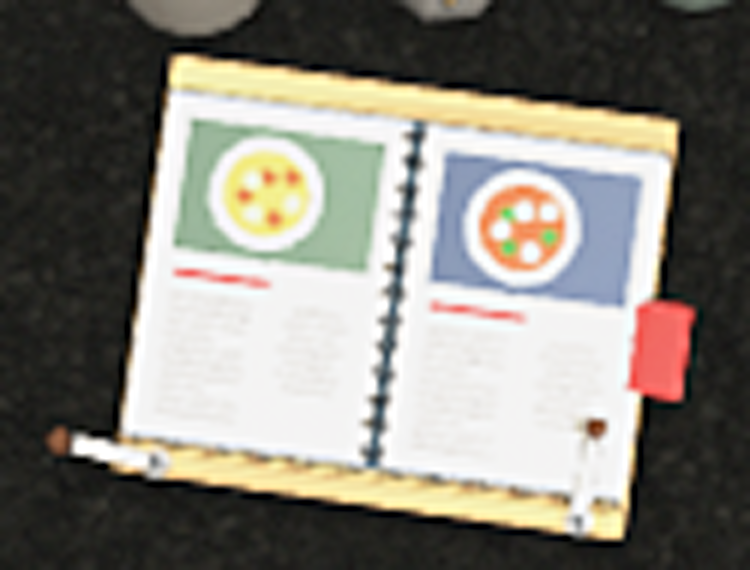

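View pics/d.png

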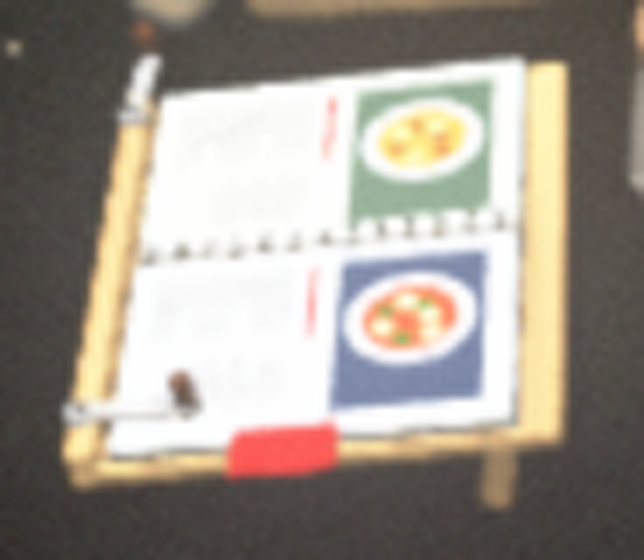

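```bash
cat >> h.py <<'E'
U=np.array([np.cos(.2),0,np.sin(.2)]);N=np.array([-np.sin(.2),0,np.cos(.2)]);Y=np.array([0,1,0.])
def W(m,u,y,n):
    c,s=np.cos(m[3]),np.sin(m[3]); Rz=np.array([[c,-s,0],[s,c,0],[0,0,1]])
    return np.array(m[:3])+Rz@(u*U+y*Y+n*N)
E
python3 - <<'E'
from h import *
from scipy.optimize import least_squares
T=lambda p:((p[0]+.5)/6-.5+165,(p[1]+.5)/6-.5+125)
S=lambda p:((p[0]+.5)/7-.5+240,(p[1]+.5)/7-.5+135)
obs=[('top',(105,0,0),T((418,122))),('top',(-105,0,0),T((373,466))),('top',(105,-153,0),T((672,158))),('top',(-105,-153,0),T((622,500))),('top',(-105,153,0),T((127,437))),('top',(105,153,0),T((165,92))),
('side',(-105,0,0),S((140,258))),('side',(105,0,0),S((515,228))),('side',(105,-153,0),S((517,427))),('side',(-105,-153,0),S((108,457))),('side',(-105,153,0),S((160,97))),('side',(105,153,0),S((522,60))),
('top',(-120,-128,12),T((578,520))),('top',(-120,128,12),T((157,462))),('side',(-120,-128,12),S((72,410)))]
tab=[('top',1,T((695,308))),('top',-1,T((683,402))),('side',1,S((337,470))),('side',-1,S((230,476)))]
kn=[('top',-1,T((597,425))),('side',-1,S((180,380))),('top',1,T((58,440))),('side',1,S((145,33)))]
def f(v,full=False):
    m=v[:4]; r=[proj(c,W(m,*P))-o for c,P,o in obs]
    r+=[proj(c,W(m,v[4]+28*s,-179,0))-o for c,s,o in tab]
    for c,s,o in kn:
        a=v[5] if s<0 else v[6]; h=22
        r.append(proj(c,W(m,-120+56*np.sin(a),s*(128+56*np.cos(a)),h))-o)
    return np.array(r) if full else np.ravel(r)
s=least_squares(f,[600,50,60,-.1,0,1.57,0],loss='soft_l1')
print(s.x.round(3)); print(f(s.x,True).round(1).tolist())
np.save('m.npy',s.x)
m=s.x
a=m[5]
print('knobR',W(m,-120+56*np.sin(a),-128-56*np.cos(a),19),'pivR',W(m,-120,-128,19),'knobL',W(m,-120+56*np.sin(m[6]),128+56*np.cos(m[6]),19),'tab',W(m,m[4],-179,0),'honey')
for c,P in(('honey',(140,194)),('mug',(116,222))):
    ff,p=K('top'); d=rot(p['rotation'])@np.array([(P[0]-p['cx'])/ff,(P[1]-p['cy'])/ff,1]); o=np.array(p['xyz']); print(c,o+d*(50-o[2])/d[2])
E
```

```text
Traceback (most recent call last):
  File "h.py", line 8, in proj
    f,p=K(cam); R=rot(p['rotation']); q=R.T@(np.array(P,float)-np.array(p['xyz'])); return np.array([p['cx']+f*q[0]/q[2],p['cy']+f*q[1]/q[2]])
        ~^^^^^
  File "h.py", line 6, in K
    p=bot.camera_params(cam); f=192/np.tan(np.radians(p['fovy'])/2); return f,p
ValueError: time passes only in moves, steps and waits
```

```bash
sed -i 's/^def K(cam)/import functools\n@functools.lru_cache(None)\ndef K(cam)/' h.py
cat > fit.py <<'E'
from h import *
from scipy.optimize import least_squares
T=lambda p:((p[0]+.5)/6-.5+165,(p[1]+.5)/6-.5+125)
S=lambda p:((p[0]+.5)/7-.5+240,(p[1]+.5)/7-.5+135)
obs=[('top',(105,0,0),T((418,122))),('top',(-105,0,0),T((373,466))),('top',(105,-153,0),T((672,158))),('top',(-105,-153,0),T((622,500))),('top',(-105,153,0),T((127,437))),('top',(105,153,0),T((165,92))),
('side',(-105,0,0),S((140,258))),('side',(105,0,0),S((515,228))),('side',(105,-153,0),S((517,427))),('side',(-105,-153,0),S((108,457))),('side',(-105,153,0),S((160,97))),('side',(105,153,0),S((522,60))),
('top',(-120,-128,12),T((578,520))),('top',(-120,128,12),T((157,462))),('side',(-120,-128,12),S((72,410)))]
tab=[('top',1,T((695,308))),('top',-1,T((683,402))),('side',1,S((337,470))),('side',-1,S((230,476)))]
kn=[('top',-1,T((597,425))),('side',-1,S((180,380))),('top',1,T((58,440))),('side',1,S((145,33)))]
def f(v,full=False):
    m=v[:4]; r=[proj(c,W(m,*P))-o for c,P,o in obs]
    r+=[proj(c,W(m,v[4]+28*s,-179,0))-o for c,s,o in tab]
    for c,s,o in kn:
        a=v[5] if s<0 else v[6]; h=22
        r.append(proj(c,W(m,-120+56*np.sin(a),s*(128+56*np.cos(a)),h))-o)
    return np.array(r) if full else np.ravel(r)
s=least_squares(f,[600,50,60,-.1,0,1.57,0],loss='soft_l1')
print(s.x.round(3)); print(f(s.x,True).round(1).tolist())
np.save('m.npy',s.x)
m=s.x
a=m[5]
print('knobR',W(m,-120+56*np.sin(a),-128-56*np.cos(a),19),'pivR',W(m,-120,-128,19),'knobL',W(m,-120+56*np.sin(m[6]),128+56*np.cos(m[6]),19),'tab',W(m,m[4],-179,0),'honey')
for c,P in(('honey',(140,194)),('mug',(116,222))):
    ff,p=K('top'); d=rot(p['rotation'])@np.array([(P[0]-p['cx'])/ff,(P[1]-p['cy'])/ff,1]); o=np.array(p['xyz']); print(c,o+d*(50-o[2])/d[2])
E
python3 fit.py
```

```text
[ 6.25221e+02  1.04483e+02  7.01810e+01 -1.48000e-01 -1.19590e+01
  1.46060e+02  6.92140e+01]
[[0.3, 0.6], [-0.0, 0.5], [-0.3, 0.0], [0.4, 0.5], [-0.6, -0.3], [1.0, 0.2], [0.1, 0.7], [0.6, -0.3], [-0.2, -1.3], [0.5, -0.6], [1.0, -0.2], [0.1, -0.4], [0.3, 0.5], [-0.0, 0.6], [1.6, -0.6], [-0.2, 0.3], [-0.2, -0.0], [0.3, -0.3], [0.0, 0.2], [-0.4, 0.8], [0.6, 0.5], [0.8, 0.6], [0.5, 0.5]]
knobR [540.35795776 -13.63962582  76.08459921] pivR [486.28870119  -4.21568101  64.96233512] knobL [537.64851493 303.29592124  66.06652996] tab [587.2301246  -70.83068053  67.80546176] honey
honey [559.41611064 435.49824895  50.        ]
mug [457.58953136 515.88698549  50.        ]
```

```bash
cat >> h.py <<'E'
def board(m):
    c,s=np.cos(m[3]),np.sin(m[3]); return np.array([[c,-s,0],[s,c,0],[0,0,1]])@np.c_[U,Y,N]
def R_t(m,tilt):  # tool rot: z=-n, x=-u, y=y, then tilted about u
    B=board(m); T=np.c_[-B[:,0],B[:,1],-B[:,2]]
    return Rotation.from_rotvec(B[:,0]*tilt).as_matrix()@T
def inb(m,p): return board(m).T@(np.array(p)-m[:3])
def plan(m,way):
    """way: (u,y,n,tilt,rows); prints relative rows from measured pose"""
    s=bot.get_state(); p=np.array(s['tcp_pos']); R=rot(s['tool_rot'])
    print('now',p.round(1),'board',inb(m,p).round(1),'t',s['time_s'],'F',np.round(s['wrist_force'],1))
    for u,y,n,t,k in way:
        P=W(m,u,y,n); Rt=R_t(m,t); rv=Rotation.from_matrix(Rt@R.T).as_rotvec()
        print(k,'x',((P-p)/k/1000).round(4).tolist(),(rv/k).round(3).tolist(),'->',P.round(0))
        p,R=P,Rt
E
python3 - <<'E'
from h import *
m=np.load('m.npy')
plan(m,[(-64,-95,140,0,20),(-64,-95,60,0,3),(-64,-95,16,0,4)])
E
```

```text
now [166.3 627.8 230.4] board [-488.7  450.   262.6] t 0.1 F [ 0.  -0.2 -0.6]
20 x [0.0178, -0.0302, -0.0018] [-0.002, -0.01, 0.006] -> [522.  24. 195.]
3 x [0.0052, -0.0008, -0.0261] [0.0, 0.0, 0.0] -> [537.  22. 116.]
4 x [0.0022, -0.0003, -0.0108] [0.0, 0.0, 0.0] -> [546.  20.  73.]
```

>>> move_arm:
  commands:
    - [[0.018,-0.03,0],[-0.002,-0.01,0.006],0]
    - [[0.018,-0.03,0],[-0.002,-0.01,0.006],0]
    - [[0.018,-0.03,0],[-0.002,-0.01,0.006],0]
    - [[0.018,-0.03,0],[-0.002,-0.01,0.006],0]
    - [[0.018,-0.03,0],[-0.002,-0.01,0.006],0]
    - [[0.018,-0.03,0],[-0.002,-0.01,0.006],0]
    - [[0.018,-0.03,0],[-0.002,-0.01,0.006],0]
    - [[0.018,-0.03,0],[-0.002,-0.01,0.006],0]
    - [[0.018,-0.03,0],[-0.002,-0.01,0.006],0]
    - [[0.018,-0.03,0],[-0.002,-0.01,0.006],0]
    - [[0.018,-0.03,0],[-0.002,-0.01,0.006],0]
    - [[0.018,-0.03,0],[-0.002,-0.01,0.006],0]
    - [[0.018,-0.03,0],[-0.002,-0.01,0.006],0]
    - [[0.018,-0.03,0],[-0.002,-0.01,0.006],0]
    - [[0.018,-0.03,0],[-0.002,-0.01,0.006],0]
    - [[0.018,-0.03,0],[-0.002,-0.01,0.006],0]
    - [[0.018,-0.03,0],[-0.002,-0.01,0.006],0]
    - [[0.018,-0.03,0],[-0.002,-0.01,0.006],0]
    - [[0.018,-0.03,-0.018],[-0.002,-0.01,0.006],0]
    - [[0.018,-0.03,-0.018],[-0.002,-0.01,0.006],0]

```text
time_s: 2.6
tcp_pos: [526.8, 27.5, 194.9]
tool_rot: [0.102, 0.069, 0.992, -0.007]
wrist_force: [0.6, 0.3, 0.1]
opening: 0.001
gripper_force: 0.0
```

Run:
```python
from h import *
m=np.load('m.npy')
plan(m,[(-64,-92,60,0,4),(-64,-92,30,0,2)])
s=bot.get_state();p=np.array(s['tcp_pos']);R=rot(s['tool_rot'])
im=bot.grab_frame('wrist')
f,pp=K('wrist'); H=np.array(pp['hand_eye']);print(H.round(3).tolist(),f,pp['cx'],pp['cy'])
Q=np.eye(4);Q[:3,:3]=R;Q[:3,3]=p;M=np.linalg.inv(Q@H)
a=1.547
for P in [(-120+56*np.sin(a),-128-56*np.cos(a),28.5),(-120,-128,12),(-105,-153,1.5),(-105,0,9),(m[4]-28,-179,1.8)]:
    q=M@np.r_[W(m,*P),1]; x=(int(pp['cx']+f*q[0]/q[2]),int(pp['cy']+f*q[1]/q[2])); print(x); im=cv2.circle(np.ascontiguousarray(im),x,4,(255,0,255),1)
cv2.imwrite('pics/w1.png',cv2.cvtColor(im,cv2.COLOR_RGB2BGR))
```

```text
now [526.8  27.5 194.9] board [-59.5 -90.7 139.3] t 2.6 F [0.6 0.3 0.1]
4 x [0.0028, -0.0007, -0.0197] [0.0, 0.001, -0.003] -> [538.  24. 116.]
2 x [0.0029, -0.0004, -0.0147] [0.0, 0.0, 0.0] -> [544.  24.  87.]
[[0.001, -0.964, -0.264, 67.565], [1.0, 0.001, -0.001, -0.999], [0.001, -0.264, 0.964, -143.007], [0.0, 0.0, 0.0, 1.0]] 283.0078924303474 256.69997572641125 187.08866518373887
(215, 179)
(218, 116)
(194, 131)
(353, 133)
(172, 195)
```

View pics/w1.png

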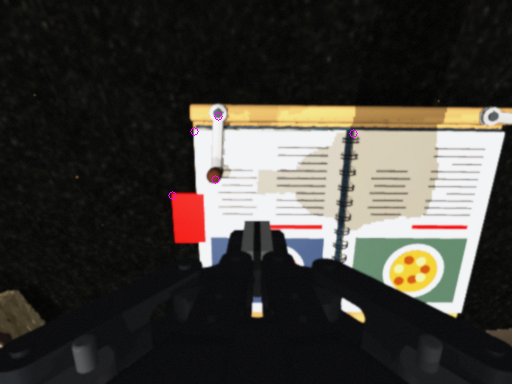

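Run:
```python
from h import *
m=np.load('m.npy'); m[:3]-=2*board(m)[:,0]; np.save('m.npy',m)
w=[(-64,-94,50,0,4),(-64,-94,16,0,3),(-64,-113,16,0,1)]
for a in np.linspace(1.4,0.04,9): w.append((-120+56*np.sin(a)+18*np.cos(a),-128-56*np.cos(a)+14*np.sin(a),16,0,1))
plan(m,w)
```

```text
now [527.1  22.7 192.9] board [-57.  -95.4 137.2] t 2.65 F [ 0.6 -3.7 -0.4]
4 x [0.0026, -0.0, -0.0217] [0.001, 0.001, -0.001] -> [538.  23. 106.]
3 x [0.0022, -0.0003, -0.0111] [0.0, 0.0, 0.0] -> [544.  22.  73.]
1 x [-0.0028, -0.0188, 0.0] [0.0, 0.0, 0.0] -> [541.   3.  73.]
1 x [0.0006, -0.0109, 0.0004] [0.0, 0.0, 0.0] -> [542.  -8.  73.]
1 x [-0.0009, -0.0098, 0.0001] [0.0, 0.0, 0.0] -> [541. -18.  73.]
1 x [-0.0025, -0.0094, -0.0002] [0.0, 0.0, 0.0] -> [539. -27.  73.]
1 x [-0.0041, -0.0087, -0.0006] [0.0, 0.0, 0.0] -> [535. -36.  73.]
1 x [-0.0055, -0.0078, -0.0009] [0.0, 0.0, 0.0] -> [529. -44.  72.]
1 x [-0.0068, -0.0066, -0.0012] [0.0, 0.0, 0.0] -> [522. -50.  70.]
1 x [-0.0079, -0.0053, -0.0014] [0.0, 0.0, 0.0] -> [514. -56.  69.]
1 x [-0.0087, -0.0038, -0.0016] [0.0, 0.0, 0.0] -> [506. -60.  67.]
1 x [-0.0093, -0.0022, -0.0018] [0.0, 0.0, 0.0] -> [496. -62.  66.]
```

>>> move_arm:
  commands:
    - [[0.0026,0,-0.0217],[0,0,0],0]
    - [[0.0026,0,-0.0217],[0,0,0],0]
    - [[0.0026,0,-0.0217],[0,0,0],0]
    - [[0.0026,0,-0.0217],[0,0,0],0]
    - [[0.002,0,-0.011],[0,0,0],0]
    - [[0.002,0,-0.011],[0,0,0],0]
    - [[0.002,0,-0.011],[0,0,0],0]
    - [[0,0,0],[0,0,0],0]

```text
time_s: 3.65
tcp_pos: [542.5, 28.2, 74.8]
tool_rot: [0.101, 0.069, 0.992, -0.007]
wrist_force: [0.3, 0.5, 0.7]
opening: -0.003
gripper_force: 0.0
```

>>> move_arm:
  commands:
    - [[-0.003,-0.019,0],[0,0,0],0]
    - [[0.0006,-0.011,0.0004],[0,0,0],0]
    - [[-0.0009,-0.0098,0.0001],[0,0,0],0]
    - [[-0.0025,-0.0094,-0.0002],[0,0,0],0]
    - [[-0.004,-0.0087,-0.0006],[0,0,0],0]
    - [[-0.0055,-0.0078,-0.0009],[0,0,0],0]
    - [[-0.0068,-0.0066,-0.0012],[0,0,0],0]
    - [[-0.0079,-0.0053,-0.0014],[0,0,0],0]
    - [[-0.0087,-0.0038,-0.0016],[0,0,0],0]
    - [[-0.0093,-0.0022,-0.0018],[0,0,0],0]
    - [[0,0,0],[0,0,0],0]
    - [[0,0,0],[0,0,0],0]

```text
time_s: 5.15
tcp_pos: [494.4, -55.3, 68.1]
tool_rot: [0.101, 0.069, 0.992, -0.007]
wrist_force: [0.6, 0.3, 0.1]
opening: -0.001
gripper_force: 0.0
```

```bash
cat > look.py <<'E'
import sys
from h import *
m=np.load('m.npy'); plan(m,[])
im=save('top','t')[125:220,165:290]; im2=save('side','s')[95:215,240:360]
a=cv2.resize(im,(500,380),interpolation=cv2.INTER_CUBIC); b=cv2.resize(im2,(380,380),interpolation=cv2.INTER_CUBIC)
v=np.hstack([a[:, :],b]); v=cv2.resize(v,(800,345)); cv2.imwrite('pics/%s.png'%sys.argv[1],cv2.cvtColor(v,cv2.COLOR_RGB2BGR))
E
python3 look.py k1
```

```text
now [494.4 -55.3  68.1] board [-102.1 -177.4   19. ] t 5.15 F [0.6 0.3 0.1]
```

View pics/k1.png

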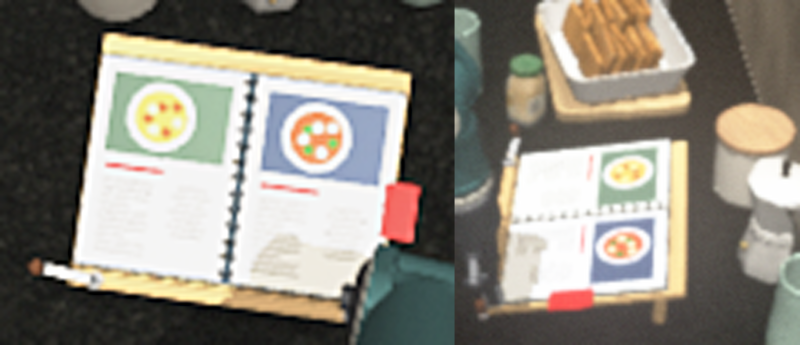

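Run:
```python
from h import *
m=np.load('m.npy')
plan(m,[(-92,-177,100,0,4),(-14,-250,110,.873,10),(-14,-235,-10,.873,5),(-14,-179,-21,.873,4)])
```

```text
now [494.6 -55.3  68.2] board [-102.  -177.3   19. ] t 5.25 F [-0.4  0.1  0.3]
4 x [-0.0016, 0.0003, 0.0203] [0.0, 0.001, -0.002] -> [488. -54. 150.]
10 x [0.0063, -0.0083, 0.0025] [0.085, -0.013, 0.017] -> [ 551. -137.  175.]
5 x [0.0052, 0.0023, -0.0235] [0.0, 0.0, 0.0] -> [ 577. -126.   57.]
4 x [0.0026, 0.0138, -0.0027] [0.0, 0.0, 0.0] -> [587. -71.  46.]
```

>>> move_arm:
  commands:
    - [[0,0,0.02],[0,0,0],0]
    - [[-0.002,0,0.02],[0,0,0],0]
    - [[-0.002,0,0.02],[0,0,0],0]
    - [[-0.002,0,0.02],[0,0,0],0]
    - [[0.006,-0.0083,0.0025],[0.085,-0.013,0.017],0]
    - [[0.006,-0.0083,0.0025],[0.085,-0.013,0.017],0]
    - [[0.006,-0.0083,0.0025],[0.085,-0.013,0.017],0]
    - [[0.006,-0.0083,0.0025],[0.085,-0.013,0.017],0]
    - [[0.006,-0.0083,0.0025],[0.085,-0.013,0.017],0]
    - [[0.006,-0.0083,0.0025],[0.085,-0.013,0.017],0]
    - [[0.006,-0.0083,0.0025],[0.085,-0.013,0.017],0]
    - [[0.006,-0.0083,0.0025],[0.085,-0.013,0.017],0]
    - [[0.006,-0.0083,0.0025],[0.085,-0.013,0.017],0]
    - [[0.006,-0.0083,0.0025],[0.085,-0.013,0.017],0]
    - [[0,0,0],[0,0,0],0]
    - [[0,0,0],[0,0,0],0]

```text
time_s: 7.25
tcp_pos: [548.5, -137.4, 173.2]
tool_rot: [0.126, 0.023, 0.901, 0.415]
wrist_force: [-0.6, -0.7, 1.0]
opening: 0.001
gripper_force: 0.0
```

```bash
python3 - <<'E'
from h import *
m=np.load('m.npy')
plan(m,[(-14,-235,-10,.873,5),(-14,-179,-21,.873,4)])
print(np.array(bot.get_state()['joints']).round(2))
E
python3 look.py k2
```

```text
now [ 548.5 -137.4  173.2] board [ -17.  -250.6  108.9] t 7.25 F [-0.6 -0.7  1. ]
5 x [0.0057, 0.0023, -0.0232] [-0.001, 0.002, 0.0] -> [ 577. -126.   57.]
4 x [0.0026, 0.0138, -0.0027] [0.0, 0.0, 0.0] -> [587. -71.  46.]
[ 0.57  0.61  0.05  1.85 -0.94  1.24  2.72]
now [ 548.5 -137.4  173.2] board [ -17.  -250.6  108.9] t 7.25 F [-0.6 -0.7  1. ]
```

View pics/k2.png

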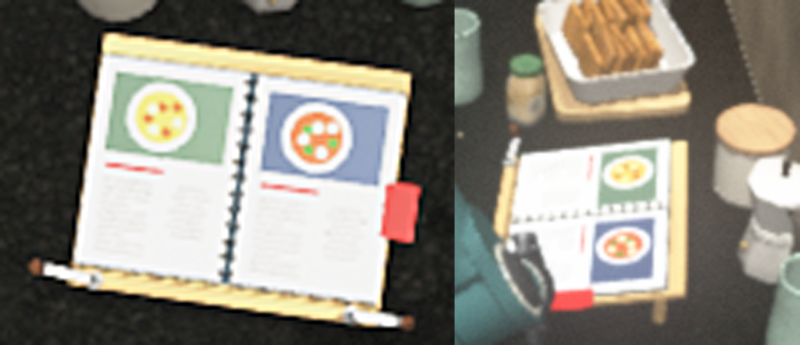

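>>> move_arm:
  commands:
    - [[0.0057,0.0023,-0.0232],[0,0.002,0],0]
    - [[0.0057,0.0023,-0.0232],[0,0.002,0],0]
    - [[0.0057,0.0023,-0.0232],[0,0.002,0],0]
    - [[0.0057,0.0023,-0.0232],[0,0.002,0],0]
    - [[0.0057,0.0023,-0.0232],[0,0.002,0],0]
    - [[0.0026,0.0138,-0.0027],[0,0,0],0]
    - [[0.0026,0.0138,-0.0027],[0,0,0],0]
    - [[0.0026,0.0138,-0.0027],[0,0,0],0]
    - [[0.0026,0.0138,-0.0027],[0,0,0],0]
    - [[0,0,0],[0,0,0],0]
    - [[0,0,0],[0,0,0],0]

```text
time_s: 8.72
tcp_pos: [587.8, -72.1, 46.5]
tool_rot: [0.122, 0.025, 0.902, 0.414]
wrist_force: [0.8, 0.3, 0.3]
opening: -0.001
gripper_force: 0.0
```

```bash
cat > sweep.py <<'E'
from h import *
m=np.load('m.npy'); print(np.array(bot.get_state()['joints']).round(2))
w=[]
for th in np.radians([5,12,19,26,33,40,47,54,61,68,75,82,89,96,103,110]):
    e=np.array([-np.cos(th),np.sin(th)])
    t=.873-max(0,min(1,(th-.6)/.9))*.6; ph=np.pi/2-t
    s=18; d=np.array([np.cos(ph),-np.sin(ph)]); nf=np.array([np.sin(ph),np.cos(ph)])
    C=179*e+s*d if th<ph else 161*e
    if th>=ph: pass
    T=C-7*nf
    w.append((-14,T[0],T[1],t,1))
plan(m,w)
E
python3 sweep.py
```

```text
[ 0.5   0.82 -0.03  1.85 -1.07  1.03  2.84]
now [587.8 -72.1  46.5] board [ -13.5 -180.2  -21. ] t 8.725 F [0.8 0.3 0.3]
1 x [-0.0027, 0.0117, 0.0192] [-0.004, 0.002, 0.001] -> [585. -60.  66.]
1 x [-0.0038, 0.0038, 0.0212] [0.0, 0.0, 0.0] -> [581. -57.  87.]
1 x [-0.0033, 0.0064, 0.0206] [0.0, 0.0, 0.0] -> [578. -50. 108.]
1 x [-0.0027, 0.0089, 0.0198] [0.0, 0.0, 0.0] -> [575. -41. 127.]
1 x [-0.0022, 0.0112, 0.0186] [0.0, 0.0, 0.0] -> [573. -30. 146.]
1 x [-0.0016, 0.0122, 0.0167] [-0.063, 0.009, -0.013] -> [572. -18. 163.]
1 x [-0.001, 0.0139, 0.0149] [-0.079, 0.012, -0.016] -> [571.  -4. 178.]
1 x [-0.0004, 0.0154, 0.013] [-0.079, 0.012, -0.016] -> [570.  11. 191.]
1 x [0.0002, 0.0164, 0.0108] [-0.079, 0.012, -0.016] -> [570.  28. 201.]
1 x [0.0008, 0.0175, 0.0088] [-0.079, 0.012, -0.016] -> [571.  45. 210.]
1 x [0.0014, 0.0184, 0.0066] [-0.079, 0.012, -0.016] -> [573.  64. 217.]
1 x [0.0019, 0.019, 0.0044] [-0.079, 0.012, -0.016] -> [575.  83. 221.]
1 x [0.0025, 0.0193, 0.0018] [-0.044, 0.007, -0.009] -> [577. 102. 223.]
1 x [0.0031, 0.0194, -0.0008] [0.0, 0.0, 0.0] -> [580. 121. 222.]
1 x [0.0035, 0.0191, -0.0032] [0.0, 0.0, 0.0] -> [584. 140. 219.]
1 x [0.0039, 0.0185, -0.0055] [0.0, 0.0, 0.0] -> [587. 159. 213.]
```

>>> move_arm:
  commands:
    - [[-0.001,0.004,0.008],[0,0,0],0]
    - [[-0.002,0.004,0.011],[0,0,0],0]
    - [[-0.002,0.002,0.011],[0,0,0],0]
    - [[-0.002,0.002,0.011],[0,0,0],0]
    - [[-0.0033,0.0064,0.0206],[0,0,0],0]
    - [[0,0,0],[0,0,0],0]

```text
time_s: 9.48
tcp_pos: [578.0, -53.8, 109.7]
tool_rot: [0.124, 0.025, 0.901, 0.414]
wrist_force: [0.0, -0.2, -0.7]
opening: -0.003
gripper_force: 0.3
```

```bash
python3 sweep.py | head -3; python3 look.py k3
```

```text
[ 0.48  0.69 -0.03  1.9  -1.05  1.06  2.76]
now [578.  -53.8 109.7] board [ -13.  -163.5   43.4] t 9.475 F [ 0.  -0.2 -0.7]
1 x [0.007, -0.0066, -0.044] [-0.003, 0.004, 0.002] -> [585. -60.  66.]
now [578.  -53.8 109.7] board [ -13.  -163.5   43.4] t 9.475 F [ 0.  -0.2 -0.7]
```

View pics/k3.png

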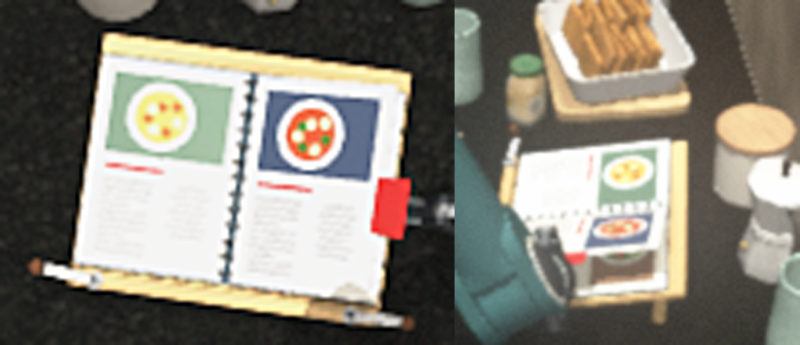

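The card is lifted by about 20° with the finger under its red tab (tab at about (392,208) in the left half). The right keeper is parked at (375,318). I'll continue the sweep.

>>> move_arm:
  commands:
    - [[-0.0027,0.0089,0.0198],[0,0,0],0]
    - [[-0.0022,0.0112,0.0186],[0,0,0],0]
    - [[-0.0016,0.0122,0.0167],[-0.063,0.009,-0.013],0]
    - [[-0.001,0.0139,0.0149],[-0.079,0.012,-0.016],0]
    - [[-0.0004,0.0154,0.013],[-0.079,0.012,-0.016],0]
    - [[0.0002,0.0164,0.0108],[-0.079,0.012,-0.016],0]
    - [[0.0008,0.0175,0.0088],[-0.079,0.012,-0.016],0]
    - [[0.0014,0.0184,0.0066],[-0.079,0.012,-0.016],0]
    - [[0.0019,0.019,0.0044],[-0.079,0.012,-0.016],0]
    - [[0.0025,0.0193,0.0018],[-0.044,0.007,-0.009],0]
    - [[0.003,0.0194,-0.0008],[0,0,0],0]
    - [[0.0035,0.019,-0.0032],[0,0,0],0]
    - [[0.0039,0.0185,-0.0055],[0,0,0],0]
    - [[0,0,0],[0,0,0],0]
    - [[0,0,0],[0,0,0],0]
    - [[0,0,0],[0,0,0],0]
    - [[0,0,0],[0,0,0],0]
    - [[0,0,0],[0,0,0],0]

```text
time_s: 11.82
tcp_pos: [586.8, 155.6, 214.2]
tool_rot: [0.109, 0.059, 0.984, 0.13]
wrist_force: [-0.3, -0.1, -0.4]
opening: 0.001
gripper_force: 0.0
```

```bash
python3 look.py k4
```

```text
now [586.8 155.6 214.2] board [-14.   44.8 150.2] t 11.825 F [-0.3 -0.1 -0.4]
```

View pics/k4.png

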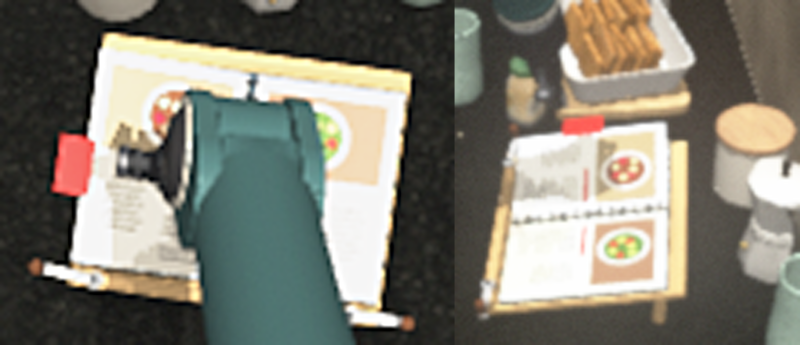

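The card is flat on the left pages with its tab at about (73,163). The left keeper is still parked with its knob at (36,267), and the stand hasn't moved.

Run:
```python
from h import *
m=np.load('m.npy')
w=[(-165,186,110,0,10),(-156,186,16,0,6),(-142,186,16,0,1)]
for a in np.linspace(.15,1.5,10): w.append((-120+56*np.sin(a)-18*np.cos(a),128+56*np.cos(a)+14*np.sin(a),16,0,1))
plan(m,w)
```

```text
now [586.8 155.8 214.1] board [-14.1  45.1 150.1] t 11.925 F [ 0.9 -0.3  0.2]
10 x [-0.0118, 0.016, -0.0069] [-0.027, 0.004, -0.005] -> [469. 316. 145.]
6 x [0.0045, -0.0007, -0.0151] [0.0, 0.0, 0.0] -> [496. 312.  54.]
1 x [0.0136, -0.002, 0.0028] [0.0, 0.0, 0.0] -> [510. 310.  57.]
1 x [0.0121, -0.0023, 0.0025] [0.0, 0.0, 0.0] -> [522. 307.  60.]
1 x [0.0085, -0.0011, 0.0017] [0.0, 0.0, 0.0] -> [531. 306.  61.]
1 x [0.0084, -0.0024, 0.0017] [0.0, 0.0, 0.0] -> [539. 304.  63.]
1 x [0.008, -0.0036, 0.0017] [0.0, 0.0, 0.0] -> [547. 300.  65.]
1 x [0.0075, -0.0048, 0.0016] [0.0, 0.0, 0.0] -> [554. 296.  67.]
1 x [0.0067, -0.0058, 0.0015] [0.0, 0.0, 0.0] -> [561. 290.  68.]
1 x [0.0059, -0.0067, 0.0014] [0.0, 0.0, 0.0] -> [567. 283.  69.]
1 x [0.0049, -0.0075, 0.0012] [0.0, 0.0, 0.0] -> [572. 276.  71.]
1 x [0.0038, -0.0081, 0.001] [0.0, 0.0, 0.0] -> [576. 267.  72.]
1 x [0.0026, -0.0085, 0.0008] [0.0, 0.0, 0.0] -> [578. 259.  72.]
```

>>> move_arm:
  commands:
    - [[-0.0118,0.016,0],[-0.027,0.004,-0.005],0]
    - [[-0.0118,0.016,0],[-0.027,0.004,-0.005],0]
    - [[-0.0118,0.016,0],[-0.027,0.004,-0.005],0]
    - [[-0.0118,0.016,0],[-0.027,0.004,-0.005],0]
    - [[-0.0118,0.016,0],[-0.027,0.004,-0.005],0]
    - [[-0.0118,0.016,-0.013],[-0.027,0.004,-0.005],0]
    - [[-0.0118,0.016,-0.014],[-0.027,0.004,-0.005],0]
    - [[-0.0118,0.016,-0.014],[-0.027,0.004,-0.005],0]
    - [[-0.0118,0.016,-0.014],[-0.027,0.004,-0.005],0]
    - [[-0.0118,0.016,-0.014],[-0.027,0.004,-0.005],0]
    - [[0.0045,-0.0007,-0.015],[0,0,0],0]
    - [[0.0045,-0.0007,-0.015],[0,0,0],0]
    - [[0.0045,-0.0007,-0.015],[0,0,0],0]
    - [[0.0045,-0.0007,-0.015],[0,0,0],0]
    - [[0.0045,-0.0007,-0.015],[0,0,0],0]
    - [[0.0045,-0.0007,-0.015],[0,0,0],0]
    - [[0,0,0],[0,0,0],0]
    - [[0,0,0],[0,0,0],0]

```text
time_s: 14.18
tcp_pos: [495.8, 311.9, 55.1]
tool_rot: [0.099, 0.071, 0.992, -0.007]
wrist_force: [0.1, -0.2, -0.3]
opening: -0.001
gripper_force: 0.0
```

Run:
```python
from h import *
m=np.load('m.npy'); plan(m,[(-142,186,16,0,1)])
```

```text
now [495.8 311.9  55.1] board [-156.4  186.1   16.7] t 14.175 F [ 0.1 -0.2 -0.3]
1 x [0.0141, -0.0022, 0.0021] [0.0, -0.0, -0.005] -> [510. 310.  57.]
```

>>> move_arm:
  commands:
    - [[0.014,-0.002,0.0025],[0,0,0],0]
    - [[0.012,-0.0023,0.0025],[0,0,0],0]
    - [[0.0085,-0.0011,0.0017],[0,0,0],0]
    - [[0.0084,-0.0024,0.0017],[0,0,0],0]
    - [[0.008,-0.0036,0.0017],[0,0,0],0]
    - [[0.0075,-0.0048,0.0016],[0,0,0],0]
    - [[0.0067,-0.0058,0.0015],[0,0,0],0]
    - [[0.0059,-0.0067,0.0014],[0,0,0],0]
    - [[0.0049,-0.0075,0.0012],[0,0,0],0]
    - [[0.0038,-0.0081,0.001],[0,0,0],0]
    - [[0.0026,-0.0085,0.0008],[0,0,0],0]
    - [[0,0,0],[0,0,0],0]
    - [[0,0,0],[0,0,0],0]
    - [[0,0.004,0.001],[0,0,0],0]
    - [[-0.002,0.004,0.02],[0,0,0],0]
    - [[-0.005,0,0.03],[0,0,0],0]
    - [[-0.03,0,0.03],[0,0,0],0]
    - [[-0.04,0.01,0.03],[0,0,0],0]
    - [[-0.04,0.02,0.03],[0,0,0],0]
    - [[0,0,0],[0,0,0],0]

```text
time_s: 16.68
tcp_pos: [459.1, 300.8, 216.2]
tool_rot: [0.101, 0.068, 0.993, -0.005]
wrist_force: [-0.5, -0.6, -1.4]
opening: 0.001
gripper_force: 0.0
```

```bash
python3 look.py k5
```

```text
now [459.1 300.8 216.2] board [-158.4  169.7  181.5] t 16.675 F [-0.5 -0.6 -1.4]
```

View pics/k5.png

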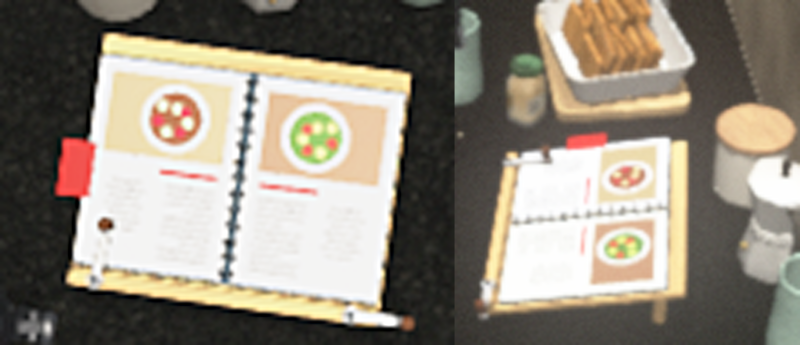

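The left keeper now points up the page over the turned card, with its knob at (105,225). The right keeper is parked, the stand hasn't moved, and the arm is clear.

```bash
python3 -c "
from station import bot
print(bot.job_done())"
```

```text
the job is handed in; nothing more can be done
None
```

I handed the job in at about 17 s; the hand-in returned no verdict, but the last camera check showed the right keeper parked along the lip, the red-tab card flat on the left pages, the left keeper over it, and the stand not visibly moved.

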